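# Fill a jar with coupling nuts on the indexing carousel

## Robot

A 6-joint arm with a two-finger parallel gripper is mounted at the origin on a cart in front of the work surface, level with it; the furniture and walls round the work are solid. World frame = base frame: x ahead of the robot, y to its left, z up, the work surface at z = 0. Lengths are in m, angles in rad, forces in N, time in s.
With the tool pointing down it reaches from about 0.275 to 0.75 m from the base axis. Payload 10.2 kg.
Tool frame: the origin (TCP) lies between the finger pads; the fingertips stand 8 mm ahead of it and the grasp point (between the pads) lies 11 mm behind it; z points along the fingers, y is the line along which they close (so a half turn about z gives the same grasp; the last joint's range is limited). The gripper opens to 88 mm and grips with 3 to 60 N. Pads are 18 mm wide; open, the fingers measure 123 mm over their backs; the gripper's body (75 mm by 187 mm) begins 45 mm behind the grasp point.
Start: joints at [1.109, 0.313, 1.498, -0, 1.331, -0.223], TCP at [0.124, 0.51, 0.247] pointing down, gripper open.
Joint ranges: [-2.94, 2.94], [-0.97, 2.17], [0.19, 2.56], [-1.23, 4.37], [0.02, 3.11], [-2.88, 2.88]. Speed limits (rad/s): [2.39, 2.39, 3.01, 3.14, 3.14, 3.14].

## Interface

Orientations are given as a unit quaternion [w, x, y, z].
In Python, from plant import * gives the robot as it stands. Calls block until the motion is done:
- goto(position, orientation): joint-space move of the TCP to a pose.
- movel(position, orientation=None, max_speed=0.15, contact_N=None): straight line of the TCP; orientation=None keeps the orientation; max_speed is the mean speed in m/s. With contact_N (N) it stops when the force on the tool has changed by that much, and returns True; else False.
- movej(angles): joint-space move.
- move_gripper(opening, force=None): finger opening in m; force is the grip in N (None keeps the last); returns when the fingers have stopped.
- pause(seconds).
- solve_ik(position, orientation): joint angles nearest the present ones, or None.
- sense(): the state.
- snapshot(name): name is "side" or "top"; returns the picture (480x640x3 uint8, red, green, blue); there is no depth.
- calibration(name): a dict with "intrinsics" (3x3 intrinsics, pixels), "k1" (the pictures are not rectified: a ray, as slopes to the right and down, at radius r is drawn at 1 + k1 r^2 times it, then the intrinsics apply), "origin" and "attitude" of the camera in the world. Camera axes: x right, y up, looking along -z (the intrinsics and any distortion apply to the point x, -y, -z); pixel columns grow to the right and rows downward; lengths in m; the calibration is good to about 2 mm. A picture is of the moment at which its call begins. calibration takes no time and is no camera call.
A pose or a line that the arm cannot do raises MotionError and nothing moves.
- sign_off(): hands the job in; it is judged then, once.
The state is a dict: "time_s": time; "joint_pos": joint angles; "dq": joint speeds; "effort": joint torques, N m; "tool_pos": TCP position; "eef_rot": TCP orientation; "wrist_force": force on the tool from outside, world axes, zero at the start; "wrist_torque": the same for the moment, N m; "gripper_width": finger opening in m; "finger_force": force on a finger pad.
Only numpy, scipy, OpenCV 4.12 (cv2) and the standard library are available. Lean on these libraries where they do the work, as an engineer would, in place of code of your own. Each camera call takes 0.05 s, during which the arm holds its last target. There are 200 camera calls.

## Task

Gather all the loose brass nuts into the orange scoop first, then stand the blue jar upright between the pins on the carousel's disc and turn the star wheel counter-clockwise, pushing spoke after spoke, until the jar is under the funnel and the wheel is against its stop. Then tip the scoop over the funnel so that all the nuts end up in the jar, and put the empty scoop back upright on its cork pad. Leave the jar under the funnel, and do not disturb the tape roll, the sanding block or the oil bottle.

Things in the scene. Friction and masses are not known exactly. Their poses are not given: they have to be found in the camera images.
- jar_center (a point): Open blue plastic jar, a straight cylinder 66 mm across outside, 59 mm inside, 86 mm high, floor 5 mm thick, 150 g. The point is its centre, 43 mm above its underside; z points out of its mouth. It starts upright, empty, on the bench.
- jar_place (a point): Place for the jar on the turning disc of the carousel: the point is on the disc's top (19 mm above the bench) in the middle of six upright round pins (8 mm thick, dome ends 14 mm above the disc) that stand round a circle 71 mm across, so that the 66 mm jar stands between them with 2.5 mm of play all round. It lies 80 mm from the wheel's axis and turns with the wheel, midway between spoke_0 and spoke_4.
- carousel: Grey fixed base of the carousel. Origin on the wheel's upright axis at bench height; x points from the axis towards the funnel, z up. The funnel hangs over the disc, 80 mm out along x, held by a column (36 mm wide, 145 mm high) 192 mm out along x. A tool chest (182 mm high) stands on the bench near the carousel, on the robot's left: the free side for the gripper is in front and on the right.
- star_wheel (a joint): Turn of the star wheel (rad) about the upright axis of the carousel, counter-clockwise seen from above, from a stop at 0 to a stop at 3.0. At 0 the jar place is on the side towards the robot; at 3.0 it is exactly under the funnel. The jar place lies at the angle (value - 3.0) from the carousel's x axis. The wheel turns stiffly (about 1 N at the spoke ends) and stays where it is left.
- spoke_0 (a point): Red ball (26 mm) at the end of spoke 0 of the five spokes of the star wheel, 72 degrees apart; the point is its centre, 152 mm from the axis and 98 mm above the bench. The steel spoke (12 mm thick) slopes up to it from the disc's rim (110 mm from the axis, 24 mm above the bench).
- spoke_1 (a point): Red ball (26 mm) at the end of spoke 1 of the five spokes of the star wheel, 72 degrees apart; the point is its centre, 152 mm from the axis and 98 mm above the bench. The steel spoke (12 mm thick) slopes up to it from the disc's rim (110 mm from the axis, 24 mm above the bench).
- spoke_2 (a point): Red ball (26 mm) at the end of spoke 2 of the five spokes of the star wheel, 72 degrees apart; the point is its centre, 152 mm from the axis and 98 mm above the bench. The steel spoke (12 mm thick) slopes up to it from the disc's rim (110 mm from the axis, 24 mm above the bench).
- spoke_3 (a point): Red ball (26 mm) at the end of spoke 3 of the five spokes of the star wheel, 72 degrees apart; the point is its centre, 152 mm from the axis and 98 mm above the bench. The steel spoke (12 mm thick) slopes up to it from the disc's rim (110 mm from the axis, 24 mm above the bench).
- spoke_4 (a point): Red ball (26 mm) at the end of spoke 4 of the five spokes of the star wheel, 72 degrees apart; the point is its centre, 152 mm from the axis and 98 mm above the bench. The steel spoke (12 mm thick) slopes up to it from the disc's rim (110 mm from the axis, 24 mm above the bench).
- funnel_mouth (a point): Aluminium funnel, fixed over the disc: the point is the centre of its wide mouth, 163 mm above the bench. The mouth is 134 mm across outside and 128 mm inside, the throat 52 mm; the spout ends 113 mm above the bench, 8 mm above the rim of a jar that stands under it.
- scoop_grip (a point): Grip point of the orange scoop: the middle of its upright black handle, a 20 x 20 mm square post whose faces lie along the scoop's x and y; it stands at the back of the scoop, and a 28 mm square cap (from 114 to 124 mm above the scoop's underside) tops it. The point is 85 mm above the underside and 80 mm behind the scoop's middle. -x points from the handle to the mouth (the pouring end), z up. The scoop weighs 160 g.
- scoop_floor (a point): Middle of the floor of the scoop's trough (3 mm above its underside), same axes as the grip point. The trough is 78 mm wide inside (along y) and reaches from x = -75 mm (open mouth) to x = +67 mm; side and back walls are 36 mm high. From x = -14 mm the floor rises by 12 degrees to the lip. It is slippery: the nuts slide when it slopes down by about 15 degrees, that is, tipped mouth-down by about 27 degrees.
- scoop_lip (a point): Middle of the scoop's pouring lip, 75 mm in front of its middle, 16 mm above its underside; same axes.
- pad: Cork pad 170 x 120 x 4 mm fixed to the bench, the scoop's place; origin at the centre of its underside, bench height; its long side along x. The scoop starts in its middle.
- nut_0_center (a point): Brass hexagonal coupling nut, 20 mm across the flats, 25 mm long, 45 g. The point is its centre; z is along its length, and the flats face along x and at 60 and 120 degrees from x. It starts standing on end on the bench. Of the five, three to five are there.
- nut_1_center (a point): Brass hexagonal coupling nut, 20 mm across the flats, 25 mm long, 45 g. The point is its centre; z is along its length, and the flats face along x and at 60 and 120 degrees from x. It starts standing on end on the bench. Of the five, three to five are there.
- nut_2_center (a point): Brass hexagonal coupling nut, 20 mm across the flats, 25 mm long, 45 g. The point is its centre; z is along its length, and the flats face along x and at 60 and 120 degrees from x. It starts standing on end on the bench. Of the five, three to five are there.
- nut_3_center (a point): Brass hexagonal coupling nut, 20 mm across the flats, 25 mm long, 45 g. The point is its centre; z is along its length, and the flats face along x and at 60 and 120 degrees from x. It starts standing on end on the bench. Of the five, three to five are there.
- nut_4_center (a point): Brass hexagonal coupling nut, 20 mm across the flats, 25 mm long, 45 g. The point is its centre; z is along its length, and the flats face along x and at 60 and 120 degrees from x. It starts standing on end on the bench. Of the five, three to five are there.
- masking_roll_mid (a point): Roll of masking tape (100 mm, lying), a bystander; the point is its centre.
- sander_mid (a point): Sanding block (57 x 87 x 29 mm), a bystander; its centre.
- oil_mid (a point): Small honing oil bottle (33 x 102 mm), a bystander; its centre.
Not all that is in view belongs to the job. What is shaped like the part that bears nut_3_center but purple is not meant. Several things look just like the part that bears jar_center: the one meant starts farthest to the robot's left.

How it is judged:
By the outcome, as a careful person would: the job done as asked, in the order asked, and still so for the second after the job is handed in, with the robot touching nothing.
Of nut_0, nut_1, nut_2, nut_3, nut_4 only 3 to 5 are there at a start; the rules pass over those that are not, and their reading is None.
At some moment in a run one of nut_0, nut_1, nut_2, nut_3, nut_4 may be knocked a few centimetres aside while the robot is not near it.
It also fails if it takes over 210 s, if anything falls off the work surface, if the arm or the gripper's body presses on something with over 40 N, if the wrist force passes 120 N, or if a joint passes its speed limit or range.

## Working session

There is one attempt and no reset: what is moved stays moved. The work goes in short steps, each a Python script; the robot and the scene stay as the last script left them, time stands still between calls to the robot, and variables do not carry over. Pictures are saved under pics/ and viewed, at most 14 in all, crops included, and the job is handed in when it is done.

```bash
ls; mkdir -p pics; cat > h.py <<'E'
from plant import *
import numpy as np, cv2
from scipy.spatial.transform import Rotation as R
def cam(n):
    c=calibration(n); A=np.array(c["attitude"],float)
    if A.ndim==1: A=R.from_quat(A,scalar_first=True).as_matrix()
    return np.array(c["intrinsics"],float),c["k1"],np.array(c["origin"],float),A
def ray(n,u,v):
    K,k,o,A=cam(n); d=np.array([(u-K[0,2])/K[0,0],(v-K[1,2])/K[1,1]]); s=d.copy()
    for _ in range(30): s=d/(1+k*(s@s))
    return o,A@np.array([s[0],-s[1],-1])
def px2w(n,u,v,z):
    o,d=ray(n,u,v); return o+d*(z-o[2])/d[2]
def w2px(n,p):
    K,k,o,A=cam(n); c=A.T@(np.array(p,float)-o); s=np.array([c[0],-c[1]])/-c[2]; s=s*(1+k*(s@s))
    return K[0,0]*s[0]+K[0,2],K[1,1]*s[1]+K[1,2]
def shot(n,f,crop=None,sc=1):
    im=snapshot(n)[:,:,::-1]
    cv2.imwrite(f"pics/raw_{f}.png",im)
    if crop: x0,y0,x1,y1=crop; im=im[y0:y1,x0:x1]
    im=cv2.resize(im,None,fx=sc,fy=sc,interpolation=cv2.INTER_CUBIC); cv2.imwrite(f"pics/{f}.png",im)
def down(yaw):  # tool z down, tool y (closing line) at angle yaw from world y
    return (R.from_euler('z',yaw)*R.from_euler('x',np.pi)).as_quat(scalar_first=True)
E
python3 - <<'E'
from h import *
print(calibration("top"),calibration("side")); s=sense(); print(s["eef_rot"],s["time_s"],s["wrist_force"])
shot("top","t0",None,1.25); shot("side","s0",None,1.25)
E
```

```text
pics
{'intrinsics': array([[532.69947269,   0.        , 334.05428498],
       [  0.        , 532.69947269, 239.67671287],
       [  0.        ,   0.        ,   1.        ]]), 'k1': -0.08415088977253077, 'origin': array([ 0.44604679, -0.07497773,  1.49520843]), 'attitude': array([-0.70478513, -0.0323481 ,  0.03310638,  0.70790923])} {'intrinsics': array([[439.88466761,   0.        , 313.68284143],
       [  0.        , 439.88466761, 242.9187717 ],
       [  0.        ,   0.        ,   1.        ]]), 'k1': -0.0818018018739639, 'origin': array([ 0.57981085, -0.83502059,  0.72690046]), 'attitude': array([0.89842581, 0.43849666, 0.00117659, 0.02345968])}
[-2.14503144e-04  1.19106587e-01  9.92881259e-01 -6.16186621e-04] 0.0 [-0.33643252 -0.86999293 -0.47063852]
```

View pics/t0.png

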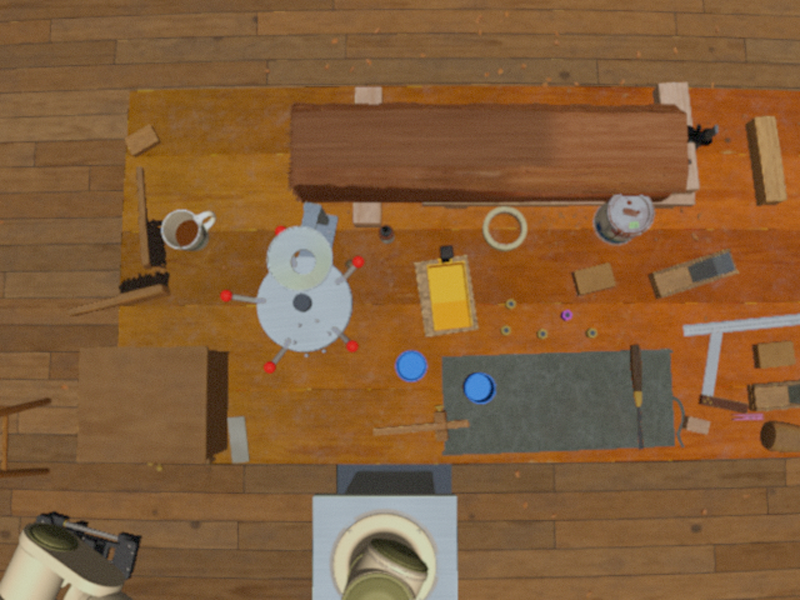

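View pics/s0.png

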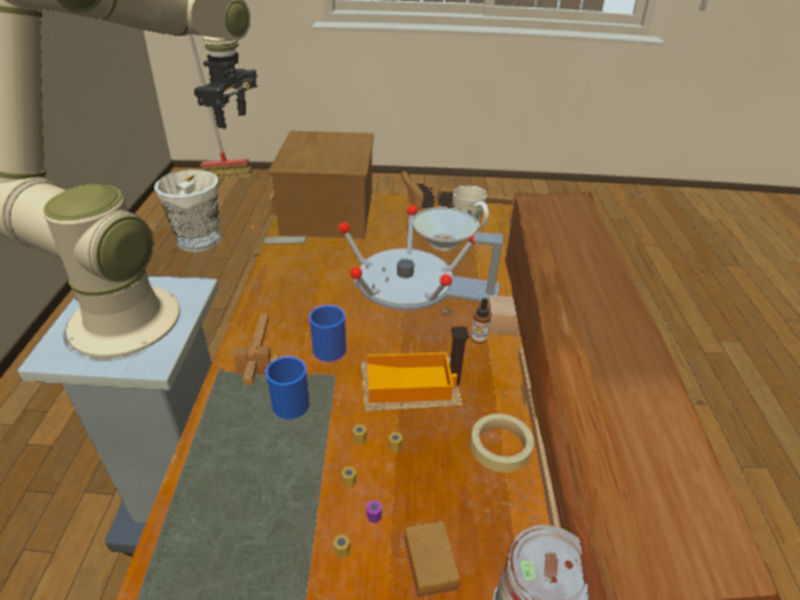

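Top view (shown at 1.25×): brass nuts at (511,303), (506,330), (543,334) and (592,333), and a purple decoy at (567,315). Blue jars are at (411,366) and (480,388); the leftmost, (411,366), is the one meant. The scoop is at (447,295) with its handle at (447,252), mouth towards the robot. The hub is at (303,302), the funnel at (300,258), and five red balls stand round the hub. The tape roll, sanding block and oil bottle are at (505,228), (595,278) and (387,233).

```bash
python3 - <<'E'
from h import *
im=cv2.imread("pics/raw_t0.png"); hsv=cv2.cvtColor(im,cv2.COLOR_BGR2HSV)
def blobs(lo,hi,z,box,amin):
    m=cv2.inRange(hsv,lo,hi); x0,y0,x1,y1=box; mm=np.zeros_like(m); mm[y0:y1,x0:x1]=m[y0:y1,x0:x1]
    n,l,st,c=cv2.connectedComponentsWithStats(mm)
    out=[]
    for i in range(1,n):
        if st[i,4]>=amin: out.append(px2w("top",*c[i],z)[:2]); print(c[i].round(1),st[i,2:],out[-1].round(4))
    return out
print("red");b=blobs((0,190,120),(6,255,255),.098,(160,160,310,310),15)
print("red2");blobs((174,190,120),(180,255,255),.098,(160,160,310,310),15)
print("blue");blobs((100,130,60),(125,255,255),.086,(300,270,420,330),50)
print("orange");blobs((14,220,180),(30,255,255),.003,(320,190,390,280),50)
for n,(u,v) in {"n0":(511,303),"n1":(506,330),"n2":(543,334),"n3":(592,333)}.items(): print(n,px2w("top",u/1.25,v/1.25,.025).round(4))
print("funnel",px2w("top",299.5/1.25,257.5/1.25,.163),"hub",px2w("top",302.5/1.25,302/1.25,.04),"handle",px2w("top",446.5/1.25,252/1.25,.124+.004))
c=cv2.resize(im[190:330,310:500],None,fx=4,fy=4,interpolation=cv2.INTER_CUBIC); cv2.imwrite("pics/c1.png",c)
E
```

```text
red
[222.8 183. ] [ 8  6 25] [0.7291 0.2198]
[286.3 208.9] [10  9 68] [0.6583 0.0495]
[180.5 236.1] [ 9  9 65] [0.5871 0.3308]
[281.3 276.7] [ 9  9 64] [0.4789 0.0618]
[215.3 293.4] [ 9 10 63] [0.4356 0.2352]
red2
blue
[328.4 292.4] [ 24  24 437] [ 0.4374 -0.0614]
[383.2 310. ] [ 26  25 501] [ 0.3906 -0.2051]
orange
n0 [ 0.5741 -0.2843  0.025 ]
n1 [ 0.5142 -0.2722  0.025 ]
n2 [ 0.5048 -0.3543  0.025 ]
n3 [ 0.5064 -0.4639  0.025 ]
funnel [0.65650146 0.1622506  0.163     ] hub [0.57698043 0.17624836 0.04      ] handle [ 0.67203577 -0.13726925  0.128     ]
```

View pics/c1.png

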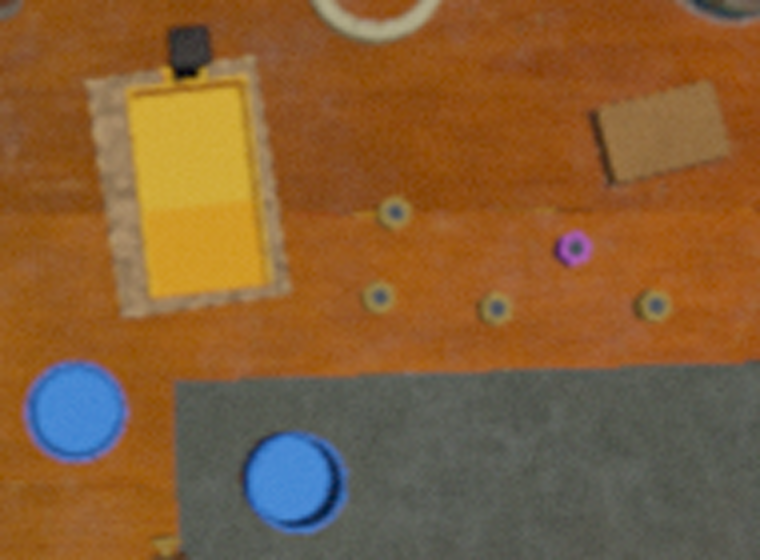

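Crop c1 (4×, offset 310,190): nuts at (394,212), (379,297), (496,308) and (655,305), with the purple decoy at (573,248). The wanted jar's rim is centred at (76,411). The pad corners are (88,82), (257,57), (290,292) and (122,317), and the cap is at (189,47).

```bash
cat >> h.py <<'E'
def cp(u,v,z,n="top",off=(310,190),sc=4): return px2w(n,off[0]+(u+.5)/sc-.5,off[1]+(v+.5)/sc-.5,z)
def scoop_tool(grip,yaw,tilt=0,flip=1):
    """TCP pose holding the scoop: grip point, yaw of scoop x, tilt mouth-down; closing along scoop x"""
    S=R.from_euler('z',yaw)*R.from_euler('y',-tilt)
    M=S.as_matrix(); z=-M[:,2]; y=flip*M[:,0]; x=np.cross(y,z)
    return np.array(grip)+.011*z, R.from_matrix(np.c_[x,y,z]).as_quat(scalar_first=True), S
E
python3 - <<'E'
from h import *
from scipy.optimize import least_squares
B=np.array([[.6583,.0495],[.5871,.3308],[.4789,.0618],[.4356,.2352]])
r=least_squares(lambda c:np.hypot(*(B-c).T)-.152,[.57,.18]); print("axis",r.x,r.fun)
print("ball ang",np.degrees(np.arctan2(*(B-r.x).T[::-1])))
f=px2w("top",299.5/1.25,257.5/1.25,.163)[:2]; print("fun",f-r.x,np.hypot(*(f-r.x)),np.degrees(np.arctan2(*(f-r.x)[::-1])))
for p in [(394,212),(379,297),(496,308),(655,305)]: print("nut",cp(*p,.025).round(4))
print("jar",cp(76,411,.086))
P=[cp(*p,.004) for p in [(88,82),(257,57),(290,292),(122,317)]]
print(np.round(P,4)); c=np.mean(P,0); d=(P[0]+P[1]-P[2]-P[3]); yaw=np.arctan2(d[1],d[0]); print("pad",c,np.degrees(yaw),[np.linalg.norm(P[i]-P[i-1]) for i in range(4)])
h=cp(189,47,.128); print("cap",h, "exp",c[:2]+.08*np.array([np.cos(yaw),np.sin(yaw)]))
T=[cp(*p,.04) for p in [(128,90),(248,77)]]; print("trough back corners",np.round(T,4),"lip",cp(206,293,.02))
print("chest top near corners",[px2w("top",u/1.25,v/1.25,.182).round(3) for u,v in [(207,348),(207,462)]],"base",[px2w("top",u/1.25,v/1.25,0).round(3) for u,v in [(228,348),(228,462)]])
# IK for pour
for md in range(-180,180,30):
  for fl in (1,-1):
    out=[]
    for th,dz in ((0,.25),(20,.22),(40,.18),(55,.175),(70,.175)):
        t=np.radians(th); yw=np.radians(md+180)
        S=R.from_euler('z',yw)*R.from_euler('y',-t); g=np.r_[f,dz]-S.apply([-.155,0,-.069])
        p,q,_=scoop_tool(g,yw,t,fl); out.append(solve_ik(p,q) is not None)
    print("mouth dir",md,fl,out)
E
```

```text
axis [0.57679795 0.17848263] [0.00057491 0.00066536 0.00031167 0.00016346]
ball ang [ -57.71186496   86.1306668  -129.99700099  158.11531661]
fun [ 0.07970352 -0.01623203] 0.08133959409799894 -11.511161725530883
nut [ 0.5735 -0.2824  0.025 ]
nut [ 0.5145 -0.271   0.025 ]
nut [ 0.5065 -0.3521  0.025 ]
nut [ 0.5078 -0.4634  0.025 ]
jar [ 0.43752895 -0.06185611  0.086     ]
[[ 0.6684 -0.0704  0.004 ]
 [ 0.6858 -0.1901  0.004 ]
 [ 0.5193 -0.2113  0.004 ]
 [ 0.5024 -0.0935  0.004 ]]
pad [ 0.59400863 -0.14133321  0.004     ] 7.594803298363907 [np.float64(0.16764201342802373), np.float64(0.12096201088579916), np.float64(0.1678522533810723), np.float64(0.1190328288378178)]
cap [ 0.67263014 -0.13643038  0.128     ] exp [ 0.67330683 -0.13075989]
trough back corners [[ 0.6574 -0.0981  0.04  ]
 [ 0.6661 -0.1809  0.04  ]] lip [ 0.51814717 -0.15159687  0.02      ]
chest top near corners [array([0.473, 0.342, 0.182]), array([0.25 , 0.338, 0.182])] base [array([0.477, 0.351, 0.   ]), array([0.223, 0.348, 0.   ])]
mouth dir -180 1 [False, True, True, True, True]
mouth dir -180 -1 [False, False, False
[... 380 characters left out ...]
rue, True, True, True]
mouth dir -30 1 [True, True, True, False, False]
mouth dir -30 -1 [True, True, True, False, False]
mouth dir 0 1 [False, False, False, False, False]
mouth dir 0 -1 [True, True, True, False, False]
mouth dir 30 1 [True, True, True, False, False]
mouth dir 30 -1 [True, True, True, False, False]
mouth dir 60 1 [True, True, True, True, False]
mouth dir 60 -1 [True, True, True, True, False]
mouth dir 90 1 [True, True, True, True, True]
mouth dir 90 -1 [True, True, True, True, True]
mouth dir 120 1 [True, True, True, True, False]
mouth dir 120 -1 [True, True, True, True, False]
mouth dir 150 1 [False, True, True, True, False]
mouth dir 150 -1 [False, True, True, True, False]
```

```bash
cat >> h.py <<'E'
SC=np.array([.5925,-.145]); SY=np.radians(5.5)
def sc2w(x,y): return SC+R.from_euler('z',SY).as_matrix()[:2,:2]@np.array([x,y])
def pick_nut(p):
    move_gripper(.046); goto([*p,.13],down(0)); movel([*p,.014],max_speed=.12); move_gripper(0,20)
    w=sense()["gripper_width"]; print("width",w); assert .016<w<.027
    movel([*p,.15],max_speed=.25)
def drop_nut(x,y,z):
    q=down(SY); t=sc2w(x,y); goto([*t,.16],q); movel([*t,z],max_speed=.15); move_gripper(.034); movel([*t,.16],max_speed=.2)
E
python3 - <<'E'
from h import *
s=sense(); p=np.array(s["tool_pos"]); movel([p[0],p[1],.28],max_speed=.2)
goto([.45,-.3,.25],down(0))
shot("top","t1",(370,220,470,280),4)
pick_nut((.5735,-.2824)); drop_nut(.020,0,.024)
shot("top","t2",(310,190,500,330),4); print(sense()["time_s"],sense()["wrist_force"])
E
```

```text
width 0.020367968111103404
10.3 [-0.35246088  1.02588316  0.10369935]
```

View pics/t2.png

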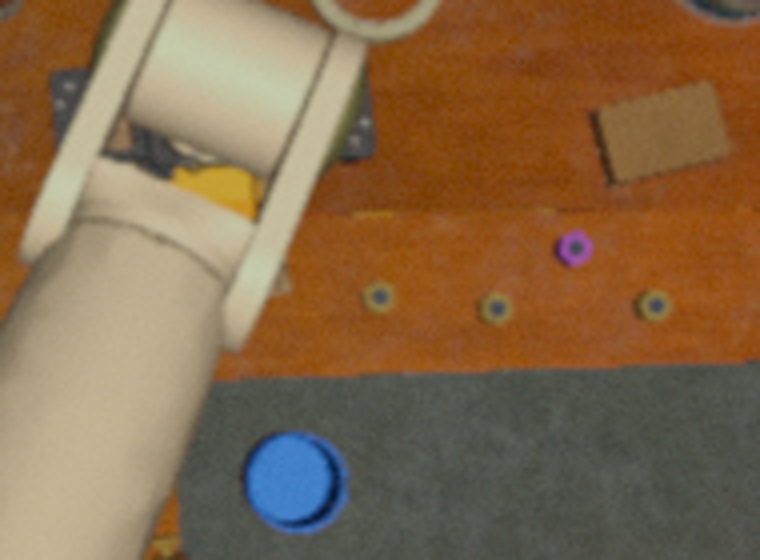

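The arm hides the scoop here. The three nuts left are unmoved at (379,297), (496,308) and (655,305). I'll carry on, and look with the arm clear after each pick.

```bash
python3 - <<'E'
from h import *
pick_nut((.5145,-.271)); drop_nut(-.006,0,.024)
pick_nut((.5065,-.3521)); drop_nut(-.032,0,.029)
goto([.47,-.46,.15],down(0))
shot("top","t3",(310,190,500,330),4); print(sense()["time_s"])
E
```

```text
width 0.02019186829904559
width 0.019731439312453056
24.6
```

View pics/t3.png

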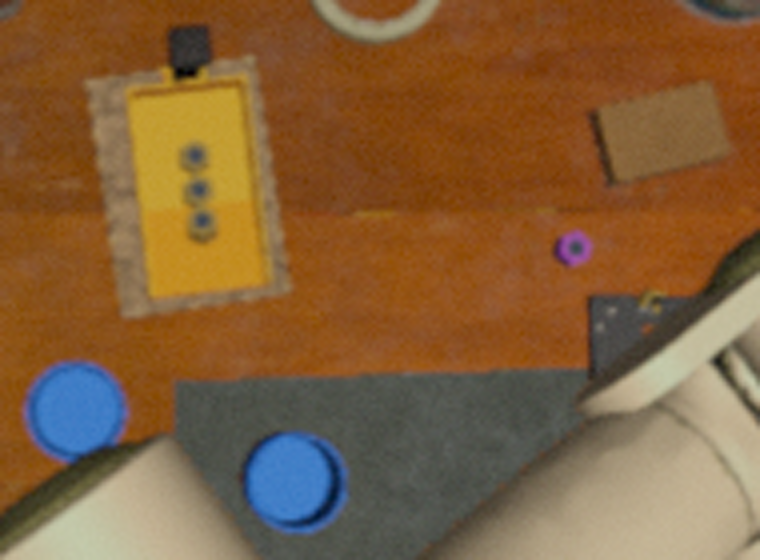

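Three nuts stand in a row in the scoop at (194,156), (199,190) and (203,222). The fourth peeks out beside the gripper at (652,300). It gets dropped beside the row.

```bash
python3 - <<'E'
from h import *
pick_nut((.5078,-.4634)); drop_nut(.007,.025,.057)
goto([.40,-.08,.2],down(np.radians(14)))
move_gripper(.087)
im=snapshot("top")[:,:,::-1]; cv2.imwrite("pics/raw_t4.png",im)
a=cv2.resize(im[190:280,310:500],None,fx=4,fy=4,interpolation=cv2.INTER_CUBIC)
cv2.imwrite("pics/a4.png",a)
b=cv2.imread("pics/raw_t0.png")[205:295,190:290]; b=cv2.resize(b,None,fx=6,fy=6,interpolation=cv2.INTER_CUBIC); cv2.imwrite("pics/b4.png",b)
im=snapshot("side")[:,:,::-1]; cv2.imwrite("pics/raw_s4.png",im)
print(sense()["time_s"])
E
```

```text
width 0.021236659889271658
32.6333
```

View pics/a4.png

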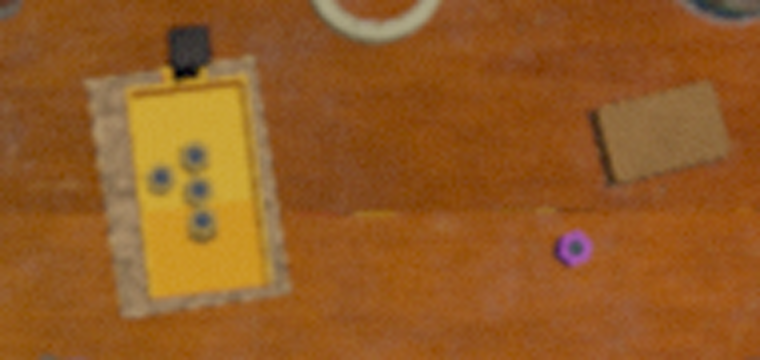

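View pics/b4.png

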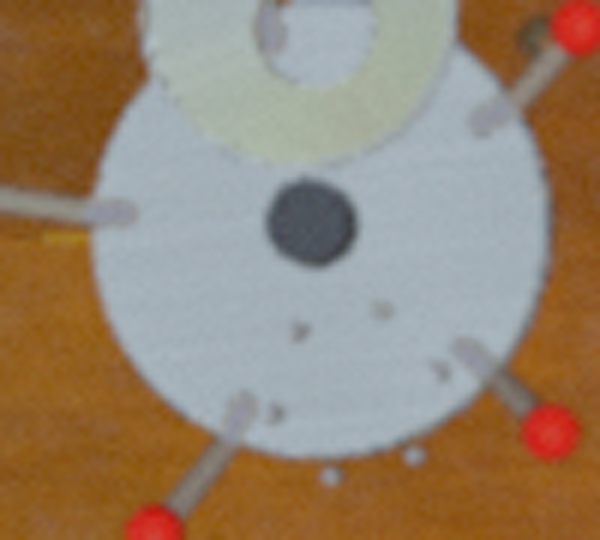

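All four nuts are in the scoop, at (194,156), (160,179), (199,190) and (203,222). In the carousel crop (6×) the pin tops are at (300,331), (382,311), (441,372), (415,456), (331,476) and (276,413). Next I fit the jar place from these and pick the jar.

```bash
python3 - <<'E'
from h import *
P=np.array([cp(u,v,.031,off=(190,205),sc=6) for u,v in [(300,331),(382,311),(441,372),(415,456),(331,476),(276,413)]])[:,:2]
c=P.mean(0); A=np.array([.5768,.1785]); d=c-A
print("place",c,"radii",np.hypot(*(P-c).T),"from axis",np.hypot(*d),np.degrees(np.arctan2(d[1],d[0])))
hub=cp(312,223,.045,off=(190,205),sc=6); print("hub",hub)
q=down(np.radians(14)); J=[.4365,-.0619]
goto([*J,.16],q); movel([*J,.052],max_speed=.12); move_gripper(0,20); print(sense()["gripper_width"])
movel([*J,.19],max_speed=.2); print(sense()["wrist_force"],sense()["gripper_width"],sense()["time_s"])
E
```

```text
place [0.49895963 0.15717225] radii [0.03917812 0.039243   0.03955547 0.03932192 0.03972306 0.03852754] from axis 0.08070933056214634 -164.67738186984857
hub [0.57612285 0.17652761 0.045     ]
0.06645395973773115
[ 0.33154501 -0.32056448 -2.06747076] 0.0662827523850638 35.3083
```

```bash
python3 - <<'E'
from h import *
q=down(np.radians(14)); D=[.498,.158]
movel([*D,.19],q,max_speed=.2); movel([*D,.1],max_speed=.12)
r=movel([*D,.070],max_speed=.04,contact_N=4); s=sense(); print(r,s["tool_pos"],s["wrist_force"])
shot("side","s5",(230,150,430,290),4); shot("top","t5",(190,170,290,300),4)
E
```

```text
True [0.49761857 0.15795513 0.07123062] [-1.52477588  0.35518348  5.90097803]
```

View pics/s5.png

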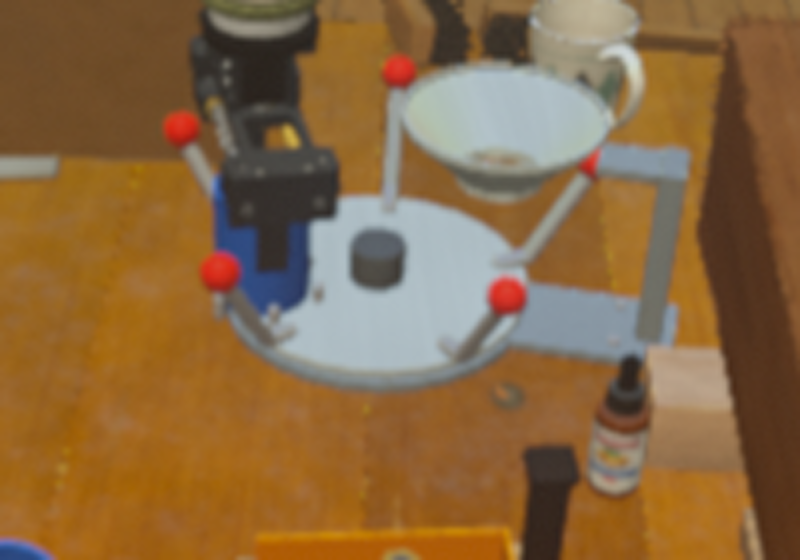

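The jar stands seated between the pins (TCP z 0.0712 against 0.071 expected). There is a small brown ring at (508,395) that I should rule out as a nut. I'll compare it at high zoom with a known nut.

```bash
python3 - <<'E'
from h import *
move_gripper(.087); D=[.4976,.158]
movel([*D,.2],max_speed=.15); print(sense()["time_s"])
a=cv2.imread("pics/raw_s0.png"); t=cv2.imread("pics/raw_t0.png")
f=lambda i,u,v:cv2.resize(i[v-16:v+16,u-16:u+16],(256,256),interpolation=cv2.INTER_CUBIC)
print(px2w("side",357,249,0),px2w("top",279,211,0))
cv2.imwrite("pics/cmp.png",np.hstack([f(a,357,249),f(a,287,347),f(t,279,211)]))
E
```

```text
39.7833
[0.6686489  0.07705321 0.        ] [0.66725943 0.07888021 0.        ]
```

View pics/cmp.png

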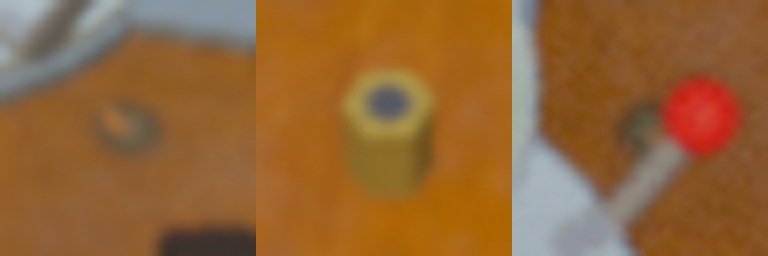

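The left image is flat and both cameras put it at z=0, (0.667,0.078), so it is a knot in the wood and not a nut. Now the wheel.

```bash
cat >> h.py <<'E'
AX=np.array([.5768,.1785]); PR=.152; PZ=.095
def pp(a,z=PZ,r=PR): a=np.radians(a); return [AX[0]+r*np.cos(a),AX[1]+r*np.sin(a),z]
def pq(a,k): return down(np.radians(a+90+k))
def push(a0,a1,k,contact=None,step=9):
    """insert closed fingers at angle a0, sweep ccw to a1 (deg, world); returns angle reached"""
    goto(pp(a0,.2),pq(a0,k)); movel(pp(a0),max_speed=.15)
    n=int(np.ceil((a1-a0)/step)); hit=False
    for a in np.linspace(a0,a1,n+1)[1:]:
        hit=movel(pp(a),pq(a,k),max_speed=.09,contact_N=contact)
        if hit: break
    p=np.array(sense()["tool_pos"])[:2]-AX; a=np.degrees(np.arctan2(p[1],p[0])); print("reached",a,hit,sense()["wrist_force"],sense()["time_s"])
    return a
E
python3 - <<'E'
from h import *
print(sense()["joint_pos"])
for k in (0,180,-180):
    print(k,[None if (j:=solve_ik(pp(a),pq(a,k))) is None else np.round(j,2).tolist() for a in (-191,-150,-107)])
move_gripper(0,20)
E
```

```text
[ 8.27967221e-02  3.49752456e-01  1.57571185e+00 -2.71316105e-05
  1.22048994e+00  1.40930079e+00]
0 [[0.2, 0.39, 1.83, 0.0, 0.92, -2.75], [-0.03, 0.36, 1.88, -0.0, 0.9, 2.59], [-0.16, 0.5, 1.65, -0.0, 0.99, 1.71]]
180 [[0.2, 0.39, 1.83, -0.0, 0.92, 0.4], [-0.03, 0.36, 1.88, 0.0, 0.9, -0.55], [-0.16, 0.5, 1.65, 0.0, 0.99, -1.43]]
-180 [[0.2, 0.39, 1.83, -0.0, 0.92, 0.4], [-0.03, 0.36, 1.88, 0.0, 0.9, -0.55], [-0.16, 0.5, 1.65, 0.0, 0.99, -1.43]]
```

```bash
python3 - <<'E'
from h import *
for a0 in (-142,-191):
    a=push(a0,-115,180); movel(pp(a-3),pq(a-3,180)); movel(pp(a-3,.2),max_speed=.2)
goto([.45,-.2,.25],down(0))
im=snapshot("top")[:,:,::-1]; cv2.imwrite("pics/raw_t6.png",im); cv2.imwrite("pics/t6.png",cv2.resize(im[160:310,160:310],None,fx=4,fy=4,interpolation=cv2.INTER_CUBIC))
hsv=cv2.cvtColor(im,cv2.COLOR_BGR2HSV); m=cv2.inRange(hsv,(0,190,120),(6,255,255)); m[:160]=0;m[310:]=0;m[:,310:]=0
n,l,st,c=cv2.connectedComponentsWithStats(m)
for i in range(1,n):
    if st[i,4]>20: d=px2w("top",*c[i],.098)[:2]-AX; print(np.hypot(*d),np.degrees(np.arctan2(d[1],d[0])))
E
```

```text
reached -115.2738885670091 False [-0.13486897  0.87246859 -0.84366927] 45.025
reached -115.29296600420325 False [-0.26372174  0.18937679 -0.25818761] 51.8333
0.15335780286673184 -34.332853667095485
0.15325405851025098 38.04713682812165
0.15230607324658058 -105.96128110324538
0.15241505237051037 109.71500618125145
0.1523523834159356 -178.15547891412174
```

View pics/t6.png

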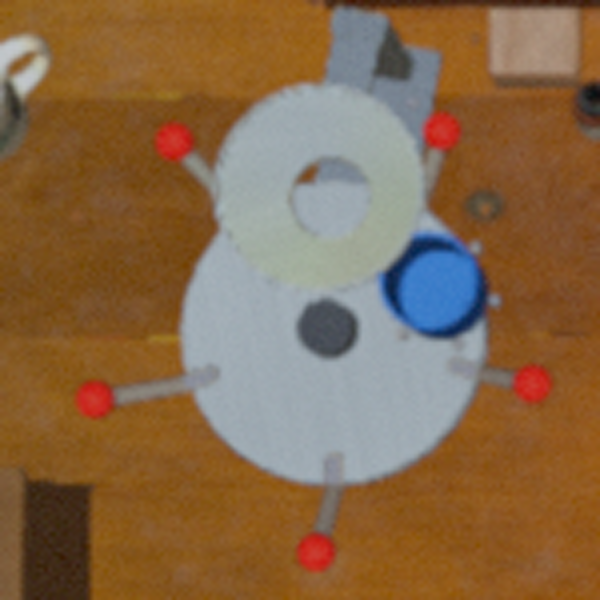

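The wheel has turned 96°. The jar stands in its pins at (438,285), and the next spoke is at -178°, image (315,552). One more push to the stop.

```bash
python3 - <<'E'
from h import *
move_gripper(0,20)
a=push(-190,-117,180,contact=6); movel(pp(a-4),pq(a-4,180)); movel(pp(a-4,.2),max_speed=.2)
goto([.45,-.2,.25],down(0))
im=snapshot("top")[:,:,::-1]; cv2.imwrite("pics/raw_t7.png",im)
hsv=cv2.cvtColor(im,cv2.COLOR_BGR2HSV); m=cv2.inRange(hsv,(0,190,120),(6,255,255)); m[:160]=0;m[310:]=0;m[:,310:]=0
n,l,st,c=cv2.connectedComponentsWithStats(m)
for i in range(1,n):
    if st[i,4]>20: d=px2w("top",*c[i],.098)[:2]-AX; print(np.hypot(*d),np.degrees(np.arctan2(d[1],d[0])))
E
```

```text
reached -127.17974648670094 True [-4.06669068  2.94699141  3.58127211] 60.25
0.1527238715166595 25.34463664471378
0.15239436668788048 -46.8660539357714
0.15233873539672338 97.11715204467075
0.15219004163775748 -118.8161768442253
0.15256737605031825 169.15272735494872
```

The wheel is against its stop (6 N reaction, jar at -10.8°, the funnel's bearing). Next I plan the pour and check IK along the way.

```bash
cat >> h.py <<'E'
FU=np.array([.6554,.1634])
def pour_pose(md,th,lipz,short,fl):
    yw=np.radians(md+180); t=np.radians(th); m=np.array([np.cos(np.radians(md)),np.sin(np.radians(md))])
    S=R.from_euler('z',yw)*R.from_euler('y',-t); g=np.r_[FU-short*m,lipz]-S.apply([-.155,0,-.069])
    return scoop_tool(g,yw,t,fl)[:2]
def lipz(th): return float(np.interp(th,[0,15,35,50],[.215,.205,.185,.178]))
E
python3 - <<'E'
from h import *
for fl in (1,-1):
    p,q,_=scoop_tool([.6722,-.1368,.089],SY,0,fl); print(fl,"pick",np.round(solve_ik(p,q),2))
    for md in (80,90,105,120):
        print(md,[None if (j:=solve_ik(*pour_pose(md,th,lipz(th),.025,fl))) is None else np.round(j,2).tolist() for th in (0,30,50,65)])
E
```

```text
1 pick [-0.37  0.82  1.13 -0.    1.19 -0.47]
80 [[-0.21, 0.52, 1.12, -0.0, 1.5, 1.54], [0.06, 0.64, 0.9, -0.51, 1.71, 1.76], [0.21, 0.8, 0.72, -0.85, 1.9, 1.79], [0.31, 0.95, 0.55, -1.12, 2.04, 1.72]]
90 [[-0.2, 0.6, 1.0, -0.0, 1.54, 1.37], [0.06, 0.65, 0.89, -0.52, 1.63, 1.6], [0.22, 0.75, 0.8, -0.86, 1.75, 1.7], [0.32, 0.86, 0.72, -1.11, 1.86, 1.72]]
105 [[-0.18, 0.73, 0.78, -0.0, 1.63, 1.13], [0.06, 0.65, 0.88, -0.51, 1.5, 1.37], [0.23, 0.68, 0.93, -0.87, 1.52, 1.58], [0.34, 0.74, 0.94, -1.13, 1.59, 1.7]]
120 [[-0.15, 0.88, 0.51, -0.0, 1.75, 0.9], [0.06, 0.66, 0.87, -0.47, 1.38, 1.14], [0.22, 0.61, 1.05, -0.87, 1.28, 1.44], [0.33, 0.62, 1.14, -1.16, 1.32, 1.67]]
-1 pick [-0.37  0.82  1.13 -0.    1.19  2.67]
80 [[-0.21, 0.52, 1.12, -0.0, 1.5, -1.61], [0.06, 0.64, 0.9, -0.51, 1.71, -1.38], [0.21, 0.8, 0.72, -0.85, 1.9, -1.35], [0.31, 0.95, 0.55, -1.12, 2.04, -1.42]]
90 [[-0.2, 0.6, 1.0, -0.0, 1.54, -1.77], [0.06, 0.65, 0.89, -0.52, 1.63, -1.54], [0.22, 0.75, 0.8, -0.86, 1.75, -1.44], [0.32, 0.86, 0.72, -1.11, 1.86, -1.42]]
105 [[-0.18, 0.73, 0.78, -0.0, 1.63, -2.01], [0.06, 0.65, 0.88, -0.51, 1.5, -1.77], [0.23, 0.68, 0.93, -0.87, 1.52, -1.56], [0.34, 0.74, 0.94, -1.13, 1.59, -1.44]]
120 [[-0.15, 0.88, 0.51, -0.0, 1.75, -2.24], [0.06, 0.66, 0.87, -0.47, 1.38, -2.0], [0.22, 0.61, 1.05, -0.87, 1.28, -1.7], [0.33, 0.62, 1.14, -1.16, 1.32, -1.47]]
```

```bash
python3 - <<'E'
from h import *
for z in (0,.05,.1,.15,.2,.25): print(z,[px2w("top",u/1.25,v/1.25,z)[:2].round(3).tolist() for u,v in [(292,200),(292,186),(450,190),(450,203)]], px2w("side",515/1.25,194/1.25,z)[:2].round(3))
E
```

```text
0 [[0.816, 0.211], [0.849, 0.211], [0.837, -0.152], [0.807, -0.152]] [0.891 0.643]
0.05 [[0.804, 0.201], [0.836, 0.202], [0.824, -0.15], [0.795, -0.15]] [0.87  0.541]
0.1 [[0.791, 0.192], [0.822, 0.192], [0.811, -0.147], [0.783, -0.147]] [0.848 0.44 ]
0.15 [[0.779, 0.182], [0.809, 0.183], [0.798, -0.145], [0.771, -0.144]] [0.827 0.338]
0.2 [[0.767, 0.172], [0.795, 0.173], [0.785, -0.142], [0.759, -0.142]] [0.805 0.236]
0.25 [[0.754, 0.163], [0.782, 0.163], [0.772, -0.14], [0.746, -0.139]] [0.784 0.135]
```

Beam front face at x≈0.785 leaves 20 mm beside the gripper body. Grasp the scoop and lift.

```bash
python3 - <<'E'
from h import *
G=np.array([.6722,-.1368])
q=scoop_tool([*G,.089],SY,0,1)[1]
move_gripper(.05); goto([.62,-.14,.22],q); movel([*G,.2]); movel([*G,.078],max_speed=.08)
move_gripper(0,55); s=sense(); print(s["gripper_width"],s["wrist_force"],s["tool_pos"])
movel([*G,.10],max_speed=.04); s=sense(); print(s["gripper_width"],s["wrist_force"],s["wrist_torque"])
shot("side","s8",(220,170,420,350),4)
E
```

```text
0.019550330524285484 [-0.26726495  0.07988718  0.34655712] [ 0.67225381 -0.13682499  0.07806645]
0.01938089971553776 [ 0.10984202 -0.30144623 -4.10070866] [-0.05216048 -0.12346838 -0.0042571 ]
```

View pics/s8.png

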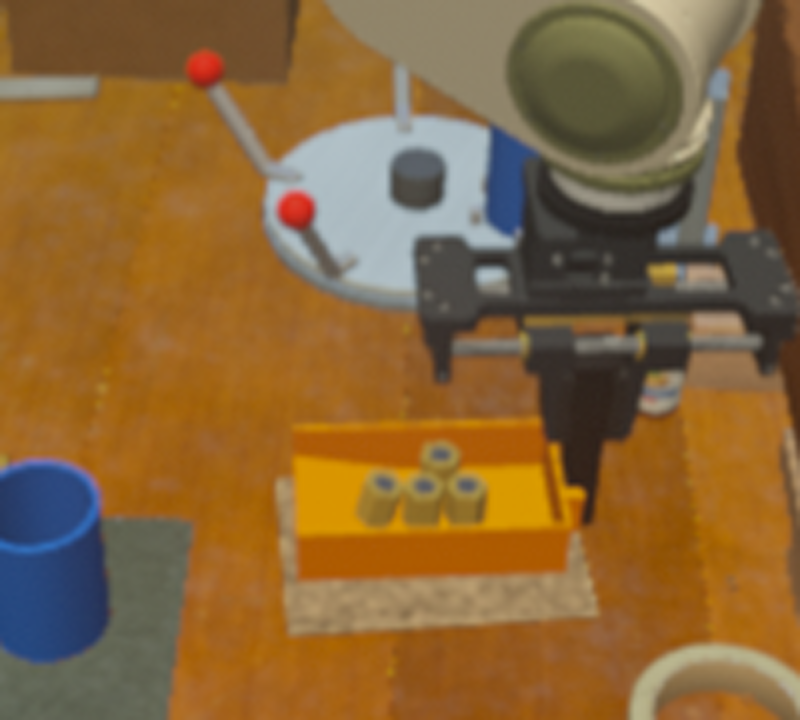

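The scoop is held level with all four nuts standing in it at (440,460), (380,497), (424,500) and (466,497). Now I carry it and tip it slowly.

```bash
python3 - <<'E'
from h import *
G=np.array([.6722,-.1368]); q0=scoop_tool([0,0,0],SY,0,1)[1]; MD=95
movel([*G,.31],max_speed=.12); movel([.60,-.14,.31],max_speed=.15)
p,q=pour_pose(MD,0,.215,.06,1); p=p.copy()
for i,y in enumerate(np.linspace(np.degrees(SY),MD-180,7)[1:]):
    w=np.array([.60,-.14,.31])*(1-(i+1)/6)+np.array([p[0],p[1]-.03,.31])*(i+1)/6
    movel(w,scoop_tool([0,0,0],np.radians(y),0,1)[1],max_speed=.07)
movel(p,max_speed=.12)
for th in range(0,25,6): movel(*pour_pose(MD,th,lipz(th),.03,1),max_speed=.06)
print(sense()["time_s"],sense()["gripper_width"])
for th in range(26,63,3): movel(*pour_pose(MD,th,lipz(th),.03,1),max_speed=.04)
pause(.5)
print(sense()["time_s"],sense()["wrist_force"],sense()["gripper_width"])
shot("side","s9",(220,60,420,210),4); cv2.imwrite("pics/raw_t9.png",snapshot("top")[:,:,::-1])
E
```

```text
76.2417 0.019763564044833943
81.2333 [-0.41662679  0.51178041 -1.64062366] 0.01940671291103994
```

View pics/s9.png

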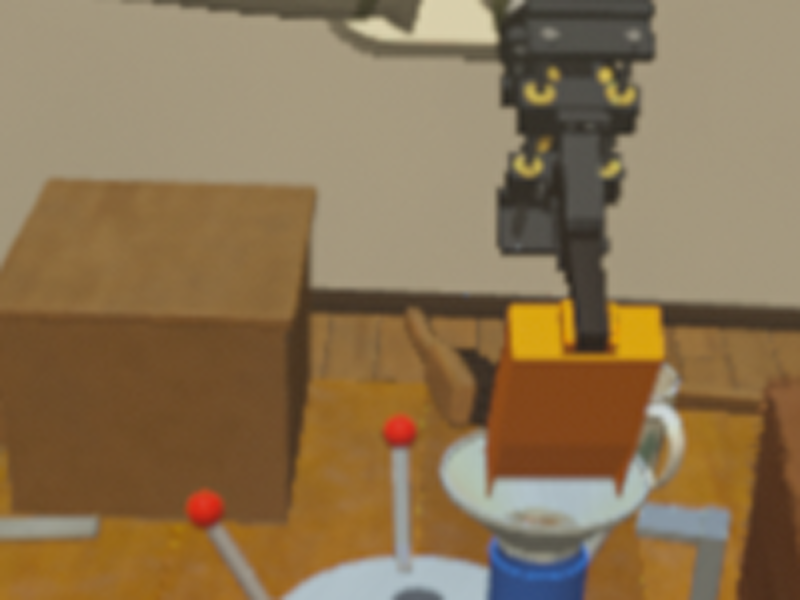

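The scoop is empty (1.64 N is its own weight) and the jar is under the spout. I'll bring the scoop back and look from above.

```bash
python3 - <<'E'
from h import *
G=np.array([.6722,-.1368]); MD=95
for th in (50,35,20,8,0): movel(*pour_pose(MD,th,lipz(th),.03,1),max_speed=.1)
p,q=pour_pose(MD,0,.215,.06,1)
a=np.array([p[0],p[1]-.03,.31]); movel(a,max_speed=.1)
for i,y in enumerate(np.linspace(MD-180,np.degrees(SY),7)[1:]):
    w=a*(1-(i+1)/6)+np.array([.60,-.14,.31])*(i+1)/6
    movel(w,scoop_tool([0,0,0],np.radians(y),0,1)[1],max_speed=.08)
shot("top","t10",(200,170,280,260),6)
movel([*G,.31]); movel([*G,.1],max_speed=.12)
r=movel([*G,.077],max_speed=.03,contact_N=3); s=sense(); print(r,s["tool_pos"],s["wrist_force"],s["time_s"])
E
```

```text
True [ 0.67208785 -0.13671743  0.0780284 ] [-0.30998357 -0.47271678  5.66639364] 90.2833
```

View pics/t10.png

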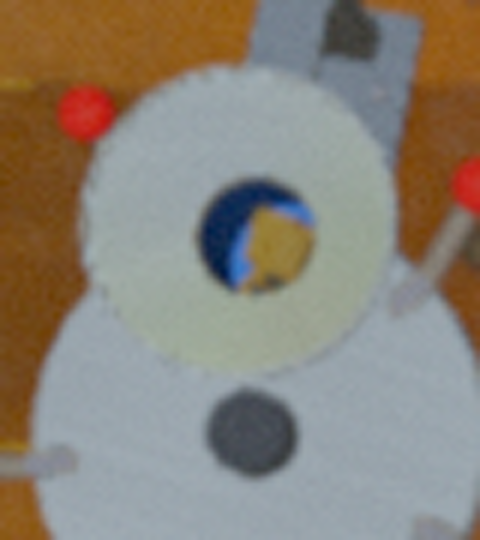

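The throat is clear and brass shows inside the jar at (275,250). The scoop is down at its original height. Release, retreat, and take a last look.

```bash
python3 - <<'E'
from h import *
G=np.array([.6722,-.1368])
move_gripper(.05); movel([*G,.2],max_speed=.1); goto([.40,-.3,.3],down(0)); pause(.5)
im=snapshot("top")[:,:,::-1]; b=snapshot("side")[:,:,::-1]
f=lambda i,x,y:cv2.resize(i[y:y+150,x:x+200],(400,300),interpolation=cv2.INTER_CUBIC)
cv2.imwrite("pics/fin.png",np.vstack([np.hstack([f(im,190,160),f(im,320,160)]),np.hstack([f(b,230,140),f(b,250,230)])])); print(sense()["time_s"])
E
```

```text
94.125
```

View pics/fin.png

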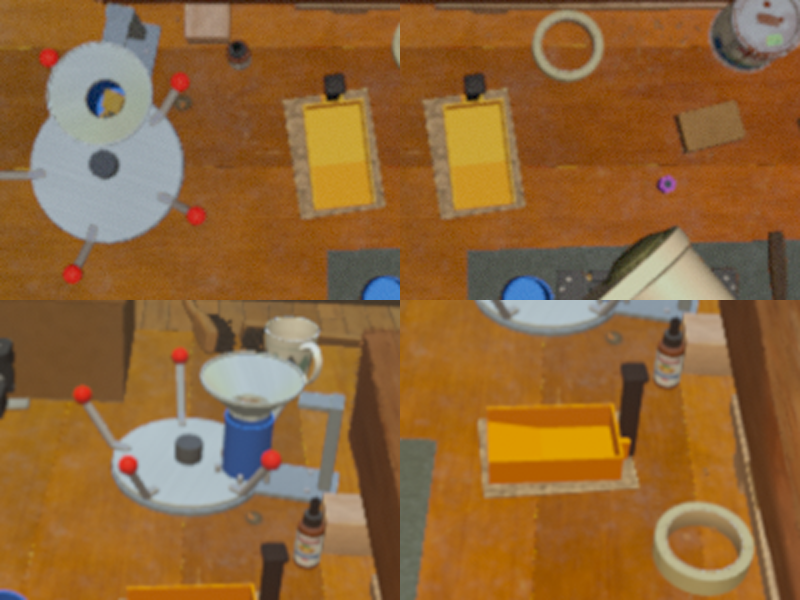

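The scoop is empty and upright on its pad, the jar stands under the funnel, and no loose nuts show. The tape roll, sanding block and oil bottle look where they were.

```bash
python3 -c "
from plant import *
print(sign_off())"
```

```text
the job is handed in; nothing more can be done
None
```

The job is handed in at about 94 s: all four nuts present were poured into the jar, which stands under the funnel with the wheel at its stop. The empty scoop is upright on its pad, and the tape roll, sanding block and oil bottle were left alone.

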